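# Seat the label roll in the V-stop

### The job

Slide the tall roll of labels along the table top into the V-shaped stop, until it is fully home and rests against both guides, then let go and move clear. Keep it standing on the table all the way (do not lift or tip it), and leave the flat roll of packing tape beside it where it is.

Things in the scene. Friction and masses are not known exactly. Their poses are not given: they have to be found in the camera images.
- label_roll_center (a point): the tall roll of pale yellow labels, a plain cylinder 68 mm in diameter and 52 mm tall with a hole of about 20 mm in diameter, loose, about 0.16 kg, standing on the table with its axis (z) upright. This point is its centre, half-way up, 26 mm above the table; z is its axis.
- vstop_seat (a point): V-stop: two fixed aluminium guides with white inner faces, 32 mm high, 14 mm thick, each 40 degrees from the middle line, no floor between. This point: centre of the label roll when it touches both guides, 26 mm above the table. y points along the middle line out of the mouth (50 mm from here, 174 mm wide), z up. The roll starts 0.2 to 0.24 m out along y and 57 to 73 mm to one side in x.
- packing_tape_center (a point): the flat roll of packing tape, a ring 72 mm in diameter and only 18 mm tall, loose, lying flat, about 130 mm beside the label roll, on either side of it. This point is its centre, 9 mm above the table. To be left alone.
Not all that is in view belongs to the job. Of the things that look like the part that bears label_roll_center, take the one that is farthest to the robot's left at the start.

How it is judged:
By the outcome, as a careful person would: the job done as asked, in the order asked, and still so for the second after the job is handed in, with the robot touching nothing.
It also fails if it takes over 35 s, if anything falls off the work surface, if the arm or the gripper's body presses on something with over 40 N, if the wrist force passes 120 N, or if a joint passes its speed limit or range.

### The arm

A 7-joint arm with a two-finger parallel gripper is mounted at the origin on a cart in front of the work surface, level with it; the furniture and walls round the work are solid. World frame = base frame: x ahead of the robot, y to its left, z up, the work surface at z = 0. Lengths are in m, angles in rad, forces in N, time in s.
With the tool pointing down it reaches from about 0.4 to 0.875 m from the base axis. Payload 19.3 kg.
Tool frame: the origin (TCP) lies midway between the tips of the shut fingers; the grasp point (between the pads) lies 19 mm behind it; z points along the fingers, y is the direction in which the jaws open and shut (so a half turn about z gives the same grasp; the last joint's range is limited). The gripper opens to 85 mm and grips with 20 to 120 N. Pads are 22 mm wide; open, the fingers measure 114 mm over their backs; the gripper's body (76 mm by 85 mm) begins 54 mm behind the grasp point. The pads swing forward as they close: fully open they stand 13 mm farther back than shut.
Start: joints at [-1.381, 0.521, -0.036, 1.599, 0.021, 1.021, -0.113], TCP at [0.161, 0.604, 0.231] pointing down, gripper open.
Joint ranges: [-2.91, 2.91], [-0.3, 2.13], [-1.5, 1.42], [0.17, 2.43], [-1.26, 4.41], [0.16, 1.93], [-2.52, 2.52]. Speed limits (rad/s): [1.89, 1.89, 2.39, 2.39, 3.01, 3.01, 3.01].

### API

Orientations are given as [roll, pitch, yaw] about the fixed x, y, z axes, in that order (R = Rz(yaw) Ry(pitch) Rx(roll)).
In Python, from rig import read_state, optics, order gives the robot as it stands.
- The arm moves only by the tool send_rows, never from a script. Its argument "deltas" is a list of rows, each an object with "travel": the shift along the tool's x, y, z in mm, a list of three; "turn": the turn about the tool's z in degrees; "grip": the opening, from 0 (shut) to 1 (fully open). In form: [{"travel": [x, y, z], "turn": turn, "grip": grip}, ...]. A call has 1 to 10 rows; each row shifts and turns the commanded pose from where the row before left it, along the tool's axes as they then stand; what a row does not reach is not made up. A row lasts 1/10 s, in which the tool goes at most 50 mm and 8.59 degrees, less where a joint would pass 70% of its speed; a pose out of reach is approached as far as the arm can. A call is refused whole if a number of a shift passes 50 or a number of a turn 8.59, either way. A call with a gripper value outside its range is refused whole. The fingers move at their own pace and stop on an object; "squeeze" is the grip in N (left out, the last holds). Time passes only in rows, so rows that do not move let the fingers close. It gives the time, the measured TCP pose, the force and the opening at its end, in the units of the state.
- read_state(): the state, without advancing time (a new reading comes with each control period).
- optics.capture(name): name is "side" or "top"; returns the picture (480x640x3 uint8, red, green, blue); there is no depth.
- optics.camera_model(name): a dict with "fovy" (degrees; the focal length in pixels is half the picture's height over the tangent of half this angle, whatever the lens; pixels are square), "cx", "cy" (the principal point, pixels), "cam_to_world" (4x4, takes a point from camera to world coordinates). Camera axes: x right, y up, looking along -z (the intrinsics and any distortion apply to the point x, -y, -z); pixel columns grow to the right and rows downward; lengths in m; the calibration is good to about 2 mm. A picture is of the moment at which its call begins. camera_model takes no time and is no camera call.
- order.close_job(): hands the job in, once; it reports no verdict.
The state is a dict: "time_s": time; "joint_positions": joint angles; "joint_vel": joint speeds; "tau": joint torques, N m; "eef_pos": TCP position; "ee_rot": TCP orientation; "contact_force": force on the tool from outside, world axes, zero at the start; "wrist_torque": the same for the moment, N m; "finger_gap": finger opening in m.
Only numpy, scipy, OpenCV 4.12 (cv2) and the standard library are available. Lean on these libraries where they do the work, as an engineer would, in place of code of your own. Each camera call takes 0.05 s, during which the arm holds its last target.

## Working session

There is one attempt and no reset: what is moved stays moved. The work goes in short steps, Python scripts to look and compute and a tool call to move; the robot and the scene stay as the last step left them, time stands still between calls to the robot, and variables do not carry over. Pictures are saved under pics/ and viewed, and the job is handed in when it is done.

Besides the shell and the picture viewer there is one more tool, called after ">>>" as name(argument=value, ...), one argument or row to a line, values as JSON. send_rows: Moves the arm, as the interface text tells. Its arguments: {"type":"object","properties":{"deltas":{"type":"array","items":{"type":"object","properties":{"travel":{"type":"array","items":{"type":"number"}},"turn":{"type":"number"},"grip":{"type":"number"}}}},"squeeze":{"type":"number"}},"required":["deltas"]}

```bash
mkdir -p pics
python3 - <<'E'
from rig import read_state, optics
import cv2,json
s=read_state();print(s)
for n in("side","top"):
    im=optics.capture(n);cv2.imwrite(f"pics/{n}0.png",im[:,:,::-1]);print(n,optics.camera_model(n))
E
```

```text
{'time_s': 0.0, 'joint_positions': array([-1.3812016 ,  0.52201623, -0.03633033,  1.60000815,  0.02123024,
        1.02111301, -0.11282142]), 'joint_vel': array([ 0.00072531, -0.00134754, -0.00024725, -0.00038468, -0.0006507 ,
        0.00187709,  0.00029659]), 'tau': array([-2.43836685e-04, -9.27102470e+01,  1.97963074e+00, -3.69926548e+01,
        1.77622325e-02,  8.24775430e-03, -2.79341043e-05]), 'eef_pos': array([0.16050595, 0.60368242, 0.23072428]), 'ee_rot': array([-3.14043875e+00,  1.07814339e-04,  2.88178494e+00]), 'contact_force': array([-0.20191927, -0.09195233, -0.5349541 ]), 'wrist_torque': array([-0.02637551,  0.02024002, -0.05056775]), 'finger_gap': 0.08541177549319523}
side {'fovy': 47.706651249872834, 'cx': 311.96911625868125, 'cy': 234.21778448700687, 'cam_to_world': array([[ 0.99932826,  0.0348783 , -0.01124851,  0.49427081],
       [-0.03126683,  0.65134921, -0.75813362, -0.78399982],
       [-0.0191157 ,  0.75797606,  0.65200221,  0.62955863],
       [ 0.        ,  0.        ,  0.        ,  1.        ]])}
top {'fovy': 42.003635873392135, 'cx': 319.8012604895709, 'cy': 239.51325126707437, 'cam_to_world': array([[ 0.04457703,  0.9741222 , -0.22158256,  0.23900174],
       [-0.99899981,  0.04268863, -0.01330657, -0.09961436],
       [-0.00350317,  0.2219541 ,  0.97505082,  1.23804678],
       [ 0.        ,  0.        ,  0.        ,  1.        ]])}
```

View pics/side0.png

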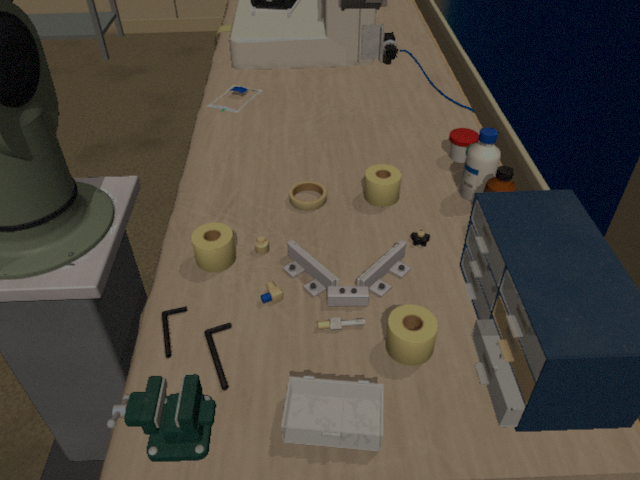

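View pics/top0.png

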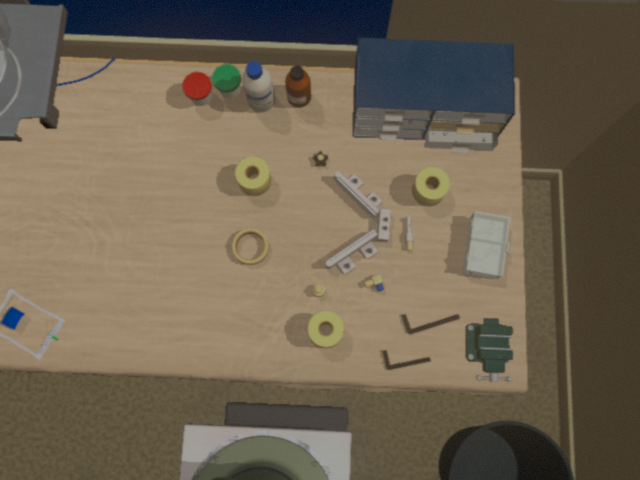

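Side view: three yellow rolls at about (382,185), (214,247) and (411,335), with the tape at (308,195) and the V-stop around (348,275). In the top view (image left is robot left) the target roll is at (253,175), the tape at (251,246), and the V-stop's mouth opens left around (350,215). I'll zoom in next to measure.

```bash
cat > h.py <<'E'
import numpy as np
from rig import optics
def K(n):
    m=optics.camera_model(n);f=240/np.tan(np.radians(m['fovy'])/2);return m,f
def proj(n,P):
    m,f=K(n);T=np.linalg.inv(m['cam_to_world']);P=np.atleast_2d(P);c=P@T[:3,:3].T+T[:3,3]
    return np.c_[m['cx']+f*c[:,0]/-c[:,2],m['cy']-f*c[:,1]/-c[:,2]]
def ray(n,u,v):
    m,f=K(n);d=np.array([(u-m['cx'])/f,-(v-m['cy'])/f,-1.]);M=m['cam_to_world'];return M[:3,3],M[:3,:3]@d
def atz(n,u,v,z):
    o,d=ray(n,u,v);return o+d*(z-o[2])/d[2]
def tri(a,b):
    A=np.zeros((3,3));B=np.zeros(3)
    for n,(u,v) in(("side",a),("top",b)):
        o,d=ray(n,u,v);d=d/np.linalg.norm(d);Q=np.eye(3)-np.outer(d,d);A+=Q;B+=Q@o
    return np.linalg.solve(A,B)
E
python3 - <<'E'
import cv2
a=cv2.imread('pics/top0.png');b=cv2.imread('pics/side0.png')
cv2.imwrite('pics/t1.png',cv2.resize(a[130:290,220:420],None,fx=4,fy=3.75*4/3.75,interpolation=cv2.INTER_CUBIC)[:600])
cv2.imwrite('pics/s1.png',cv2.resize(b[160:310,270:430],None,fx=4,fy=4,interpolation=cv2.INTER_CUBIC))
E
```

```text
(no output)
```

View pics/t1.png

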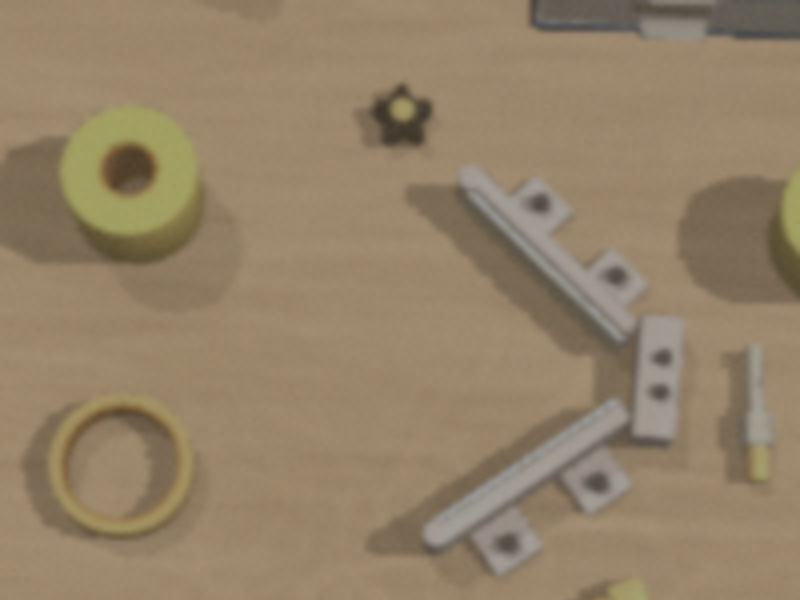

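View pics/s1.png

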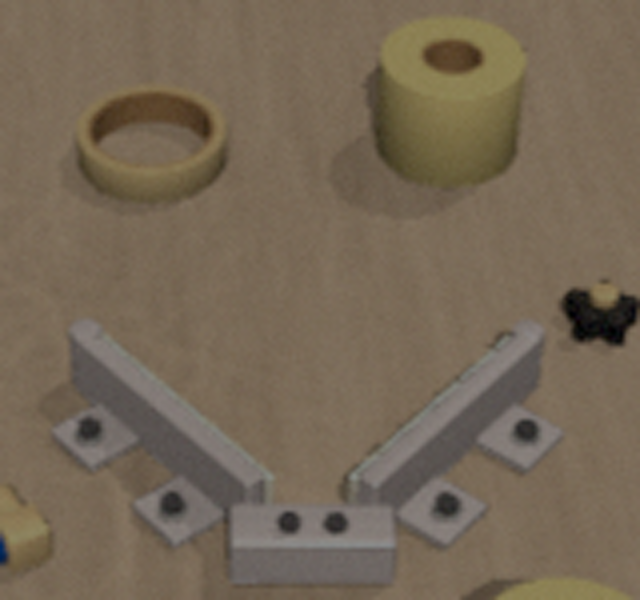

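Run:
```python
from h import *
np.set_printoptions(precision=4,suppress=True)
t=lambda u,v:(220+u/4,130+v/4); s=lambda u,v:(270+u/4,160+v/4)
print('roll top',tri(s(452,56),t(130,168)), 'tape top',tri(s(151,128),t(121,463)))
print('mouth ends: xhi',tri(s(533,330),t(470,177)),'xlo',tri(s(87,328),t(434,533)))
print('inner ends xhi',tri(s(365,485),t(627,328)),'xlo',tri(s(258,485),t(620,408)))
for n,L in(('top',[t(470,177),t(627,328),t(434,533),t(620,408)]),('side',[s(533,330),s(365,485),s(87,328),s(258,485)])):
  P=[atz(n,*p,.032)[:2] for p in L];print(n,P)
  # centreline intersection
  A=[];b=[]
  d1=P[1]-P[0];d2=P[3]-P[2];d1/=np.linalg.norm(d1);d2/=np.linalg.norm(d2)
  k=np.linalg.solve(np.c_[d1,-d2],P[2]-P[0]);X=P[0]+k[0]*d1
  ax=-(d1+d2);ax/=np.linalg.norm(ax);print('half angle',np.degrees(np.arccos(d1@d2))/2,'axis',ax,'seat',X+ax*41/np.sin(np.radians(40))/1000)
```

```text
roll top [0.6424 0.0574 0.0485] tape top [0.4996 0.0561 0.0135]
mouth ends: xhi [ 0.654  -0.1129  0.0265] xlo [ 0.4687 -0.102   0.0269]
inner ends xhi [ 0.5773 -0.195   0.023 ] xlo [ 0.5359 -0.1925  0.0226]
top [array([ 0.6502, -0.1129]), array([ 0.5744, -0.1943]), array([ 0.4661, -0.1023]), array([ 0.5331, -0.1918])]
half angle 39.89009423111533 axis [0.0536 0.9986] seat [ 0.556  -0.1541]
side [array([ 0.6545, -0.1182]), array([ 0.5765, -0.2035]), array([ 0.4704, -0.1072]), array([ 0.5356, -0.2015])]
half angle 38.56108264798334 axis [0.0676 0.9977] seat [ 0.5583 -0.1644]
```

```bash
cat >> h.py <<'E'
def axes(yaw): return np.array([np.cos(yaw),np.sin(yaw)]),np.array([np.sin(yaw),-np.cos(yaw)])
E
python3 - <<'E'
from h import *
p=np.array([.1605,.6037]);g=np.array([.684,.162]);yaw=2.8818;tgt=np.arctan2(.927,.374);n=18
print('turn deg',np.degrees(yaw-tgt))
for i in range(n):
    d=(g-p)/(n-i); X,Y=axes(yaw); t=np.round([d@X*1000,d@Y*1000]); tn=5.4
    p=p+(t[0]*X+t[1]*Y)/1000; yaw-=np.radians(tn); print(i,t,tn,p.round(3))
print(yaw,tgt)
E
```

```text
turn deg 97.08668779232464
0 [-34. -16.] 5.4 [0.189 0.58 ]
1 [-36. -13.] 5.4 [0.219 0.555]
2 [-37. -10.] 5.4 [0.248 0.53 ]
3 [-38.  -6.] 5.4 [0.277 0.505]
4 [-38.  -2.] 5.4 [0.306 0.481]
5 [-38.   1.] 5.4 [0.335 0.456]
6 [-38.   5.] 5.4 [0.365 0.432]
7 [-37.   8.] 5.4 [0.394 0.407]
8 [-36.  12.] 5.4 [0.423 0.383]
9 [-35.  15.] 5.4 [0.452 0.358]
10 [-33.  18.] 5.4 [0.48  0.334]
11 [-32.  21.] 5.4 [0.509 0.309]
12 [-29.  24.] 5.4 [0.538 0.285]
13 [-27.  27.] 5.4 [0.567 0.26 ]
14 [-24.  29.] 5.4 [0.596 0.236]
15 [-21.  32.] 5.4 [0.626 0.212]
16 [-19.  33.] 5.4 [0.654 0.187]
17 [-15.  35.] 5.4 [0.684 0.162]
1.1853399670615135 1.1873176381681505
```

>>> send_rows(
  deltas=[
    {"travel": [-34, -16, 0], "turn": 5.4, "grip": 0.5},
    {"travel": [-36, -13, 0], "turn": 5.4, "grip": 0.5},
    {"travel": [-37, -10, 0], "turn": 5.4, "grip": 0.5},
    {"travel": [-38, -6, 0], "turn": 5.4, "grip": 0.5},
    {"travel": [-38, -2, 0], "turn": 5.4, "grip": 0.5},
    {"travel": [-38, 1, 0], "turn": 5.4, "grip": 0.5},
    {"travel": [-38, 5, 0], "turn": 5.4, "grip": 0.5},
    {"travel": [-37, 8, 0], "turn": 5.4, "grip": 0.5},
    {"travel": [-36, 12, 0], "turn": 5.4, "grip": 0.5},
  ],
)

```text
time_s: 1.0
eef_pos: [0.4237, 0.3819, 0.2312]
ee_rot: [-3.141, 0.0, 2.03]
contact_force: [0.0, 0.1, 0.6]
finger_gap: 0.0426
```

>>> send_rows(
  deltas=[
    {"travel": [-35, 15, 0], "turn": 5.4, "grip": 0.5},
    {"travel": [-33, 18, 0], "turn": 5.4, "grip": 0.5},
    {"travel": [-32, 21, 0], "turn": 5.4, "grip": 0.5},
    {"travel": [-29, 24, 0], "turn": 5.4, "grip": 0.5},
    {"travel": [-27, 27, 0], "turn": 5.4, "grip": 0.5},
    {"travel": [-24, 29, 0], "turn": 5.4, "grip": 0.5},
    {"travel": [-21, 32, 0], "turn": 5.4, "grip": 0.5},
    {"travel": [-19, 33, 0], "turn": 5.4, "grip": 0.5},
    {"travel": [-15, 35, 0], "turn": 5.4, "grip": 0.5},
  ],
)

```text
time_s: 1.9
eef_pos: [0.6846, 0.1613, 0.231]
ee_rot: [-3.141, 0.0, 1.182]
contact_force: [-0.8, 0.2, 1.4]
finger_gap: 0.0428
```

>>> send_rows(
  deltas=[
    {"travel": [0, 0, 40], "turn": 0, "grip": 0.5},
    {"travel": [0, 0, 40], "turn": 0, "grip": 0.5},
    {"travel": [0, 0, 40], "turn": 0, "grip": 0.5},
    {"travel": [0, 0, 20], "turn": 0, "grip": 0.5},
  ],
)

```text
time_s: 2.3
eef_pos: [0.6819, 0.1621, 0.0873]
ee_rot: [-3.138, 0.003, 1.185]
contact_force: [0.2, 0.0, 0.3]
finger_gap: 0.0424
```

Run:
```python
from h import *
from rig import read_state
import cv2
print(read_state()['eef_pos'],read_state()['ee_rot'],read_state()['time_s'])
t=optics.capture('top');s=optics.capture('side')
for n,im,c in(('top',t,(130,20)),('side',s,(270,100))):
    cv2.imwrite(f'pics/{n}2_full.png',im[:,:,::-1])
    P=read_state()['eef_pos'];print(n,proj(n,P))
o=np.hstack([t[100:300,180:380],s[80:280,270:470]])[:,:,::-1]
cv2.imwrite('pics/c2.png',cv2.resize(o,None,fx=2,fy=2,interpolation=cv2.INTER_CUBIC))
```

```text
[0.68194634 0.16209317 0.08726622] [-3.13800279e+00  2.73961454e-03  1.18526350e+00] 2.3
top [[198.35094669 143.78539244]]
side [[397.1162538  126.85299728]]
```

View pics/c2.png

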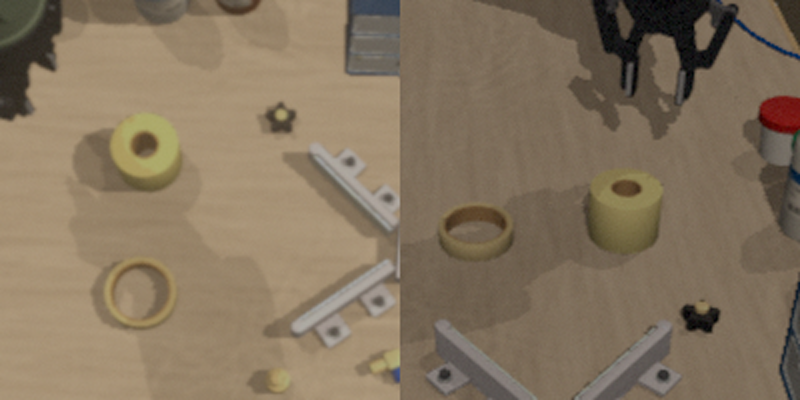

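The gripper is at the upper edge of the side view. Its fingertip midpoint is at about (397,129) against a predicted (397,127 or less), so the side camera reads a few pixels low and I'll trust the top view for y. The roll and tape haven't moved.

Run:
```python
from h import *
from rig import read_state
import cv2
for n in('top0','top2_full'):
    im=cv2.imread(f'pics/{n}.png');hsv=cv2.cvtColor(im,cv2.COLOR_BGR2HSV)
    m=cv2.inRange(hsv,(22,90,120),(38,255,255));m[:, :225]=0;m[:,285:]=0;m[:145]=0;m[215:]=0
    c=max(cv2.findContours(m,0,2)[0],key=cv2.contourArea);print(n,cv2.boundingRect(c))
    x,y,w,h=cv2.boundingRect(c)
r=atz('top',252.6,172.3,.052)[:2];print(r)
# model fit check: project roll outline at candidate
for cx,cy in [r]:
    a=np.linspace(0,6.283,100);P=[[cx+.034*np.cos(t),cy+.034*np.sin(t),z] for t in a for z in(0,.052)]
    q=proj('top',P);print(q.min(0),q.max(0))
seat=np.array([.5565,-.155]);d=r-seat;L=np.linalg.norm(d);u=d/L;print(u,L,'yaw',np.arctan2(u[1],u[0]))
s=read_state();X,Y=axes(s['ee_rot'][2]);e=s['eef_pos'][:2]-r;print('tcp rel roll along/lat (tool)',e@X,e@Y,e@u)
g=r+u*.075;print(g,(g-s['eef_pos'][:2])@X,(g-s['eef_pos'][:2])@Y)
```

```text
top0 (235, 156, 36, 34)
top2_full (235, 157, 35, 34)
[0.6400698  0.05666403]
[235.56073724 156.19257918] [271.68309243 196.19653575]
[0.36723577 0.93012789] 0.22756444041893098 yaw 1.1947609341853027
tcp rel roll along/lat (tool) 0.1133500873873835 -0.0008940334936981601 0.11335346508064054
[0.66761249 0.12642362] -0.03835347412373792 0.00018129301976742914
```

>>> send_rows(
  deltas=[
    {"travel": [0, 0, 35], "turn": 0, "grip": 0.5},
    {"travel": [0, 0, 25], "turn": 0, "grip": 0.5},
    {"travel": [0, 0, 12], "turn": 0, "grip": 0.5},
    {"travel": [-20, 0, 0], "turn": 0, "grip": 0.5},
    {"travel": [-20, 0, 0], "turn": 0, "grip": 0.5},
    {"travel": [-10, 0, 0], "turn": 0, "grip": 0.5},
    {"travel": [0, 0, 0], "turn": 0, "grip": 0.5},
  ],
)

```text
time_s: 3.1
eef_pos: [0.6655, 0.1147, 0.0206]
ee_rot: [3.14, -0.0, 1.183]
contact_force: [0.4, -0.2, 0.3]
finger_gap: 0.0425
```

Run:
```python
from h import *
from rig import read_state
import cv2
s=read_state();print(s['eef_pos'],s['ee_rot'],s['time_s'],s['contact_force'])
t=optics.capture('top');s=optics.capture('side')
o=np.hstack([t[100:300,180:380],s[80:280,270:470]])[:,:,::-1]
cv2.imwrite('pics/c3.png',cv2.resize(o,None,fx=2,fy=2,interpolation=cv2.INTER_CUBIC))
```

```text
[0.66553285 0.11474707 0.02063829] [ 3.14039533e+00 -4.21275625e-04  1.18342551e+00] 3.1 [ 0.40786566 -0.1823417   0.3450769 ]
```

View pics/c3.png

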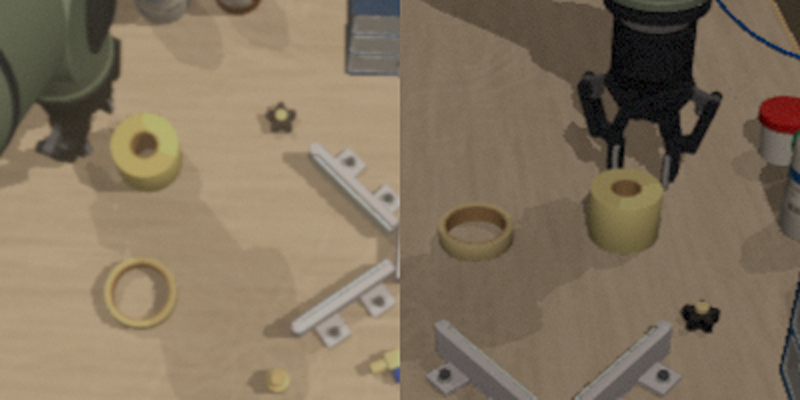

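The fingers straddle the back of the roll (roll at about (253,175) in the top view) and aren't touching it. Next I'll lower a little and start pushing slowly.

>>> send_rows(
  deltas=[
    {"travel": [0, 0, 8], "turn": 0, "grip": 0.5},
    {"travel": [-10, 0, 0], "turn": 0, "grip": 0.5},
    {"travel": [-8, 0, 0], "turn": 0, "grip": 0.5},
    {"travel": [-5, 0, 0], "turn": 0, "grip": 0.5},
    {"travel": [-5, 0, 0], "turn": 0, "grip": 0.5},
    {"travel": [-6, 0, 0], "turn": 0, "grip": 0.5},
    {"travel": [-8, 0, 0], "turn": 0, "grip": 0.5},
    {"travel": [-8, 0, 0], "turn": 0, "grip": 0.5},
    {"travel": [-8, 0, 0], "turn": 0, "grip": 0.5},
    {"travel": [-8, 0, 0], "turn": 0, "grip": 0.5},
  ],
)

```text
time_s: 4.2
eef_pos: [0.6399, 0.0542, 0.0114]
ee_rot: [3.142, 0.0, 1.185]
contact_force: [-0.1, 1.7, 0.3]
finger_gap: 0.0425
```

Run:
```python
from h import *
from rig import read_state
import cv2
s=read_state();print(s['eef_pos'],s['ee_rot'],s['time_s'],s['contact_force'])
t=optics.capture('top');s=optics.capture('side')
o=np.hstack([t[100:300,180:380],s[80:280,270:470]])[:,:,::-1]
cv2.imwrite('pics/c4.png',cv2.resize(o,None,fx=2,fy=2,interpolation=cv2.INTER_CUBIC))
```

```text
[0.63990283 0.05415821 0.01136054] [3.14151576e+00 4.29074177e-06 1.18512225e+00] 4.2 [-0.08159213  1.65988556  0.33599822]
```

View pics/c4.png

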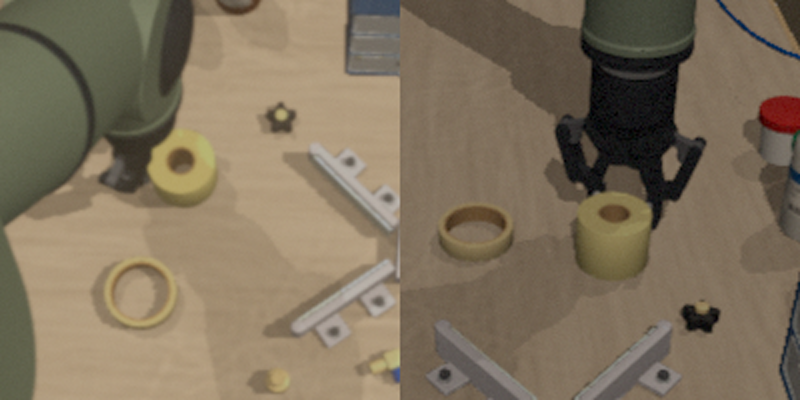

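The roll slides upright in the finger cradle and its top centre is now at about (270,180) in the top view. The tape hasn't moved. I'll work out the remaining distance.

```bash
cat > m.py <<'E'
from h import *
import sys
from rig import read_state
r=atz('top',float(sys.argv[1]),float(sys.argv[2]),.052)[:2];s=read_state();seat=np.array([.5565,-.155])
X,Y=axes(s['ee_rot'][2]);e=s['eef_pos'][:2]
print('roll',r,'roll in tool',(r-e)@X,(r-e)@Y,'seat-roll tool',(seat-r)@X,(seat-r)@Y,'seat-tcp',(seat-e)@X,(seat-e)@Y)
E
python3 m.py 270.5 180
```

```text
roll [0.62554332 0.01997102] roll in tool -0.03617445887392137 -0.0006102339334169249 seat-roll tool -0.1880888190536555 0.002105555854615605 seat-tcp -0.22426327792757686 0.0014953219211986904
```

>>> send_rows(
  deltas=[
    {"travel": [-8, 0, 0], "turn": 0, "grip": 0.5},
    {"travel": [-10, 0, 0], "turn": 0, "grip": 0.5},
    {"travel": [-12, 0, 0], "turn": 0, "grip": 0.5},
    {"travel": [-13, 0, 0], "turn": 0, "grip": 0.5},
    {"travel": [-13, 0, 0], "turn": 0, "grip": 0.5},
    {"travel": [-13, 0, 0], "turn": 0, "grip": 0.5},
    {"travel": [-13, 0, 0], "turn": 0, "grip": 0.5},
    {"travel": [-13, 0, 0], "turn": 0, "grip": 0.5},
    {"travel": [-12, 0, 0], "turn": 0, "grip": 0.5},
    {"travel": [-10, 0, 0], "turn": 0, "grip": 0.5},
  ],
)

```text
time_s: 5.3
eef_pos: [0.5957, -0.0547, 0.0113]
ee_rot: [-3.142, 0.0, 1.185]
contact_force: [0.5, 0.3, 0.2]
finger_gap: 0.0426
```

>>> send_rows(
  deltas=[
    {"travel": [-10, 0.5, 0], "turn": 0, "grip": 0.5},
    {"travel": [-10, 0.5, 0], "turn": 0, "grip": 0.5},
    {"travel": [-8, 0.5, 0], "turn": 0, "grip": 0.5},
    {"travel": [-8, 0, 0], "turn": 0, "grip": 0.5},
    {"travel": [-5, 0, 0], "turn": 0, "grip": 0.5},
    {"travel": [0, 0, 0], "turn": 0, "grip": 0.5},
  ],
)

```text
time_s: 5.9
eef_pos: [0.5818, -0.0929, 0.0113]
ee_rot: [-3.142, 0.0, 1.184]
contact_force: [0.1, -0.0, -0.3]
finger_gap: 0.0423
```

Run:
```python
from h import *
from rig import read_state
import cv2
s=read_state();print(s['eef_pos'],s['ee_rot'],s['time_s'],s['contact_force'])
t=optics.capture('top');s=optics.capture('side')
o=np.hstack([t[130:280,270:420],s[180:330,270:420]])[:,:,::-1]
cv2.imwrite('pics/c5.png',cv2.resize(o,None,fx=2.6667,fy=2.6667,interpolation=cv2.INTER_CUBIC))
```

```text
[ 0.58181443 -0.09291759  0.01129845] [-3.14152383e+00  3.54178486e-04  1.18437089e+00] 5.9 [ 0.14346536 -0.00875847 -0.3136135 ]
```

View pics/c5.png

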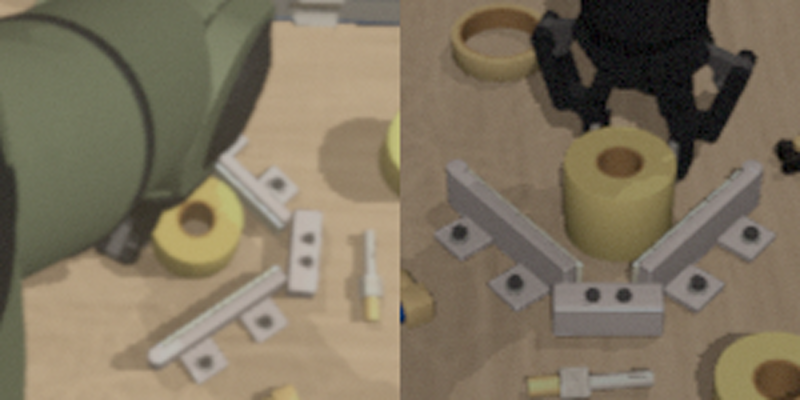

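The roll is upright inside the V mouth, with its top centre at about (344,212) in the top view. It has a little way to go.

```bash
python3 m.py 343.9 211.7
```

```text
roll [ 0.56661284 -0.12824681] roll in tool -0.03954572262246913 -0.0008043715348700628 seat-roll tool -0.028592521439970868 0.0006857153122100208 seat-tcp -0.06813824406244 -0.00011865622266004189
```

>>> send_rows(
  deltas=[
    {"travel": [-5, 0, 0], "turn": 0, "grip": 0.5},
    {"travel": [-5, 0, 0], "turn": 0, "grip": 0.5},
    {"travel": [-5, 0, 0], "turn": 0, "grip": 0.5},
    {"travel": [-4, 0, 0], "turn": 0, "grip": 0.5},
    {"travel": [-3, 0, 0], "turn": 0, "grip": 0.5},
    {"travel": [-2, 0, 0], "turn": 0, "grip": 0.5},
  ],
)

```text
time_s: 6.6
eef_pos: [0.573, -0.1147, 0.0113]
ee_rot: [-3.142, 0.0, 1.185]
contact_force: [0.3, 1.2, -0.3]
finger_gap: 0.043
```

>>> send_rows(
  deltas=[
    {"travel": [-1.5, 0, 0], "turn": 0, "grip": 0.5},
    {"travel": [-1.5, 0, 0], "turn": 0, "grip": 0.5},
  ],
)

```text
time_s: 6.8
eef_pos: [0.572, -0.117, 0.0113]
ee_rot: [3.142, -0.0, 1.185]
contact_force: [0.1, 0.6, -0.4]
finger_gap: 0.0424
```

>>> send_rows(
  deltas=[
    {"travel": [-1, 0, 0], "turn": 0, "grip": 0.5},
    {"travel": [-1, 0, 0], "turn": 0, "grip": 0.5},
  ],
)

```text
time_s: 7.0
eef_pos: [0.5712, -0.1189, 0.0113]
ee_rot: [-3.142, -0.0, 1.185]
contact_force: [1.3, 0.4, 0.0]
finger_gap: 0.0425
```

Not home yet; the force is still only friction. I'll go on in small steps.

>>> send_rows(
  deltas=[
    {"travel": [-1, 0, 0], "turn": 0, "grip": 0.5},
    {"travel": [-1, 0, 0], "turn": 0, "grip": 0.5},
  ],
)

```text
time_s: 7.2
eef_pos: [0.571, -0.12, 0.0114]
ee_rot: [3.141, -0.001, 1.186]
contact_force: [4.3, 9.1, 1.9]
finger_gap: 0.0429
```

>>> send_rows(
  deltas=[
    {"travel": [-1, 0, 0], "turn": 0, "grip": 0.5},
    {"travel": [-1, 0, 0], "turn": 0, "grip": 0.5},
  ],
)

```text
time_s: 7.4
eef_pos: [0.5711, -0.1203, 0.0116]
ee_rot: [3.141, -0.003, 1.187]
contact_force: [7.7, 17.5, 2.7]
finger_gap: 0.0428
```

>>> send_rows(
  deltas=[
    {"travel": [3, 0, 0], "turn": 0, "grip": 0.5},
    {"travel": [5, 0, 0], "turn": 0, "grip": 0.5},
    {"travel": [10, 0, 0], "turn": 0, "grip": 0.5},
    {"travel": [20, 0, 0], "turn": 0, "grip": 0.5},
    {"travel": [35, 0, 0], "turn": 0, "grip": 0.5},
    {"travel": [40, 0, 0], "turn": 0, "grip": 0.5},
    {"travel": [40, 0, 0], "turn": 0, "grip": 0.5},
    {"travel": [0, 0, 0], "turn": 0, "grip": 0.5},
  ],
)

```text
time_s: 8.2
eef_pos: [0.6287, 0.0265, 0.0109]
ee_rot: [-3.141, -0.003, 1.192]
contact_force: [0.1, 0.1, -0.7]
finger_gap: 0.043
```

Run:
```python
from h import *
from rig import read_state
import cv2
s=read_state();print(s['eef_pos'],s['ee_rot'],s['time_s'],s['contact_force'])
t=optics.capture('top');s=optics.capture('side')
cv2.imwrite('pics/top6.png',t[:,:,::-1]);cv2.imwrite('pics/side6.png',s[:,:,::-1])
o=np.hstack([t[150:275,310:410],s[200:325,300:400]])[:,:,::-1]
cv2.imwrite('pics/c6.png',cv2.resize(o,None,fx=4,fy=4,interpolation=cv2.INTER_CUBIC))
```

```text
[0.62869806 0.02651118 0.01086365] [-3.14124787e+00 -2.89771861e-03  1.19249402e+00] 8.2 [ 0.06283123  0.1241022  -0.74320871]
```

View pics/c6.png

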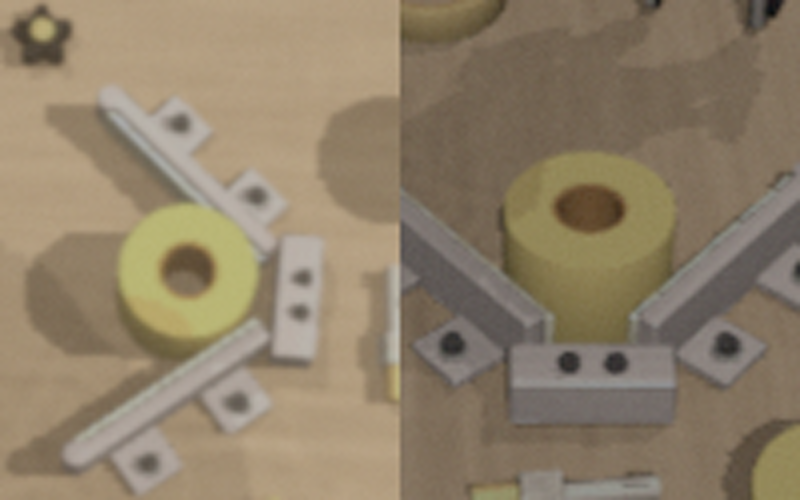

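View pics/top6.png

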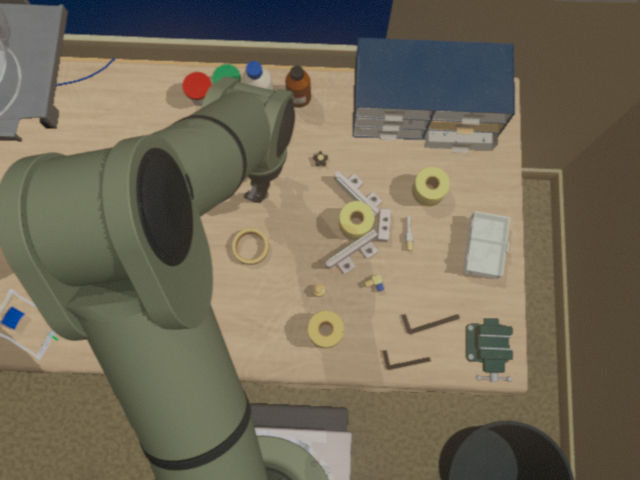

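The roll is in the V, top centre at about (357,218) in the top view and visually against both guides. The tape at (251,246) hasn't moved. The cradle could have been holding the roll slightly off one guide, so I'll check the gaps and then nudge it once along the middle line with shut fingers.

Run:
```python
from h import *
from rig import read_state
r=atz('top',356.8,217.8,.052)[:2];a=np.array([.06,.998]);a/=np.linalg.norm(a)
t=lambda u,v:(310+u/4,150+v/4)
# guide top-face centre lines in this picture
for nm,p,q in(('xhi',t(112,98),t(266,246)),('xlo',t(76,455),t(262,330))):
    P=atz('top',*p,.032)[:2];Q=atz('top',*q,.032)[:2];d=(Q-P)/np.linalg.norm(Q-P);w=r-P;print(nm,'dist to centreline (expect .041)',abs(d[0]*w[1]-d[1]*w[0]))
print('roll',r)
s=read_state();yaw=s['ee_rot'][2];print('turn',np.degrees(yaw-np.arctan2(a[1],a[0])))
X,Y=axes(yaw);g=r+a*.075;e=g-s['eef_pos'][:2];print('to standoff',g,e@X*1000,e@Y*1000)
```

```text
xhi dist to centreline (expect .041) 0.04181755107491003
xlo dist to centreline (expect .041) 0.0418589450750486
roll [ 0.55533118 -0.15396037]
turn -18.514014958045486
to standoff [ 0.55983207 -0.07909554] -117.64804621728715 -25.210130060582447
```

>>> send_rows(
  deltas=[
    {"travel": [0, 0, 0], "turn": -6.2, "grip": 0},
    {"travel": [0, 0, 0], "turn": -6.2, "grip": 0},
    {"travel": [0, 0, 0], "turn": -6.1, "grip": 0},
    {"travel": [-25, -13, 0], "turn": 0, "grip": 0},
    {"travel": [-25, -17, 0], "turn": 0, "grip": 0},
    {"travel": [-25, -16, 0], "turn": 0, "grip": 0},
    {"travel": [-20, -12, 0], "turn": 0, "grip": 0},
    {"travel": [-14, -4, 0], "turn": 0, "grip": 0},
    {"travel": [0, 0, 0], "turn": 0, "grip": 0},
  ],
)

```text
time_s: 9.2
eef_pos: [0.558, -0.0885, 0.0115]
ee_rot: [-3.142, 0.001, 1.505]
contact_force: [-0.4, 0.6, 0.4]
finger_gap: -0.0003
```

>>> send_rows(
  deltas=[
    {"travel": [-8, 0, 0], "turn": 0, "grip": 0},
    {"travel": [-8, 0, 0], "turn": 0, "grip": 0},
    {"travel": [-4, 0, 0], "turn": 0, "grip": 0},
    {"travel": [-3, 0, 0], "turn": 0, "grip": 0},
    {"travel": [0, 0, 0], "turn": 0, "grip": 0},
  ],
)

```text
time_s: 9.7
eef_pos: [0.5572, -0.1087, 0.0112]
ee_rot: [-3.142, -0.0, 1.508]
contact_force: [0.8, 0.8, 0.0]
finger_gap: 0.0001
```

>>> send_rows(
  deltas=[
    {"travel": [-1, 0, 0], "turn": 0, "grip": 0},
    {"travel": [-1, 0, 0], "turn": 0, "grip": 0},
    {"travel": [0, 0, 0], "turn": 0, "grip": 0},
  ],
)

```text
time_s: 10.0
eef_pos: [0.5573, -0.1094, 0.0113]
ee_rot: [3.141, -0.001, 1.51]
contact_force: [2.2, 6.6, 0.1]
finger_gap: -0.0001
```

>>> send_rows(
  deltas=[
    {"travel": [-1, 0, 0], "turn": 0, "grip": 0},
    {"travel": [0, 0, 0], "turn": 0, "grip": 0},
  ],
)

```text
time_s: 10.2
eef_pos: [0.5573, -0.1096, 0.0113]
ee_rot: [3.142, -0.002, 1.51]
contact_force: [1.3, 10.7, 3.0]
finger_gap: -0.0
```

The shut fingers met firm resistance at once, with the force along the middle line, so the roll is home. Backing off and rising clear.

>>> send_rows(
  deltas=[
    {"travel": [-1, 0, 0], "turn": 0, "grip": 0},
    {"travel": [3, 0, 0], "turn": 0, "grip": 0},
    {"travel": [5, 0, 0], "turn": 0, "grip": 0},
    {"travel": [10, 0, 0], "turn": 0, "grip": 0},
    {"travel": [20, 0, 0], "turn": 0, "grip": 0},
    {"travel": [30, 0, 0], "turn": 0, "grip": 0},
    {"travel": [20, 0, -30], "turn": 0, "grip": 0},
    {"travel": [20, 0, -45], "turn": 0, "grip": 0},
    {"travel": [20, 0, -45], "turn": 0, "grip": 0},
    {"travel": [0, 0, -30], "turn": 0, "grip": 0},
  ],
)

```text
time_s: 11.2
eef_pos: [0.5654, 0.0187, 0.164]
ee_rot: [3.14, -0.001, 1.512]
contact_force: [1.2, -0.3, -0.1]
finger_gap: -0.0001
```

>>> send_rows(
  deltas=[
    {"travel": [40, 0, -20], "turn": 0, "grip": 0},
    {"travel": [40, 0, 0], "turn": 0, "grip": 0},
    {"travel": [20, 0, 0], "turn": 0, "grip": 0},
    {"travel": [0, 0, 0], "turn": 0, "grip": 0},
    {"travel": [0, 0, 0], "turn": 0, "grip": 0},
  ],
)

```text
time_s: 11.7
eef_pos: [0.5708, 0.1152, 0.1812]
ee_rot: [-3.141, 0.0, 1.509]
contact_force: [0.6, -0.6, -0.5]
finger_gap: -0.0001
```

Run:
```python
from h import *
from rig import read_state
import cv2
s=read_state();print(s['eef_pos'],s['time_s'],s['contact_force'])
t=optics.capture('top');s=optics.capture('side')
a=cv2.imread('pics/top6.png')[:,:,::-1]
print('diff vs top6 in stop region',np.abs(t[190:270,330:400].astype(int)-a[190:270,330:400]).mean())
cv2.imwrite('pics/top7.png',t[:,:,::-1]);cv2.imwrite('pics/side7.png',s[:,:,::-1])
o=np.hstack([t[150:275,310:410],s[200:325,300:400]])[:,:,::-1]
cv2.imwrite('pics/c7.png',cv2.resize(o,None,fx=4,fy=4,interpolation=cv2.INTER_CUBIC))
```

```text
[0.57081761 0.11519714 0.18116197] 11.7 [ 0.62960932 -0.63068352 -0.49983558]
diff vs top6 in stop region 5.597440476190476
```

View pics/c7.png

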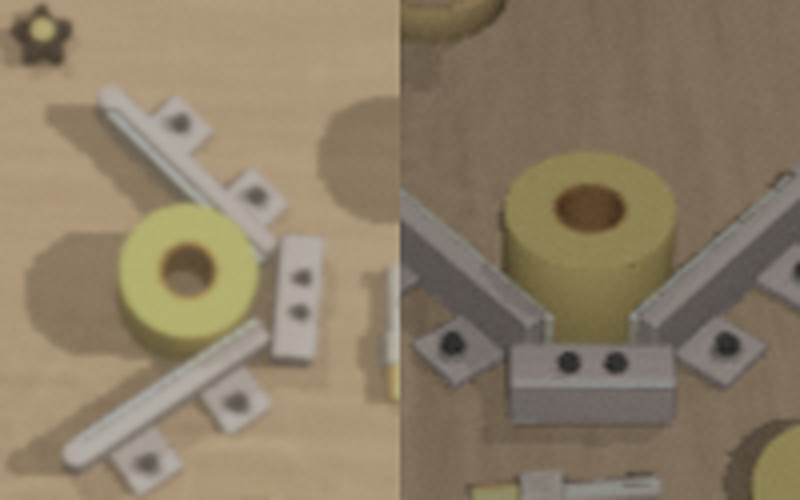

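View pics/side7.png

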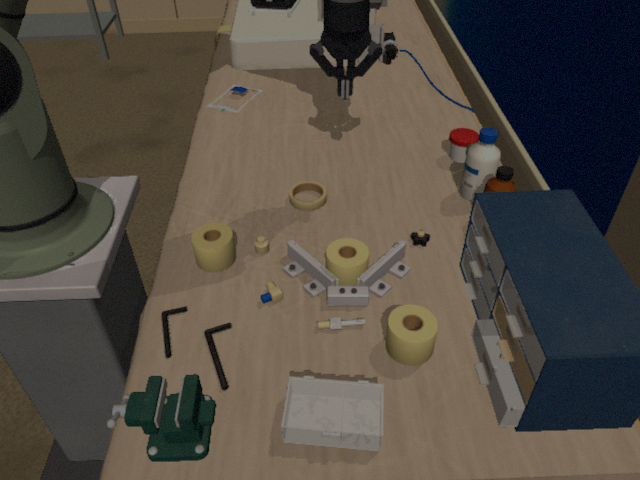

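The roll stands upright in the V at about (357,218) in the top view and (347,260) in the side view, in the same place as before the nudge. The tape at (308,195) in the side view is unmoved and the gripper is well clear.

```bash
python3 -c "
from rig import order
print(order.close_job())"
```

```text
the job is handed in; nothing more can be done
None
```

The label roll is home in the V-stop, standing upright, and the job was handed in about 12 s into the 35 s allowed. I slid the leftmost roll along the table with the half-open fingers cradling it from behind. I then backed off and nudged it once along the middle line with shut fingers before moving clear.

**Seating:** The roll's centre measures 41.8 mm from each guide's centre line, where 41 mm is expected when it touches. The nudge met about 11 N of firm resistance straight away. In the pictures the roll sat in the same place before and after it.

**Other checks:** The packing tape is where it was. The highest force I saw was about 19 N. The gripper is well clear, with no contact force beyond sensor noise.

**One disagreement:** The side camera read about 3 pixels low (5–10 mm), checked against the known fingertip position. Heights measured from two views came out 4–9 mm too low, so I took positions from the top camera.

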